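Level the board platform and hold the level down

ROBOT

A 6-joint arm with a two-finger parallel gripper is mounted at the origin on the work surface. World frame = base frame: x ahead of the robot, y to its left, z up, the work surface at z = 0. Lengths are in mm, angles in rad, forces in N, time in s.
With the tool pointing down it reaches from about 350 to 950 mm from the base axis. Payload 17.4 kg.
Tool frame: the origin (TCP) lies between the finger pads; the fingertips stand 17 mm ahead of it and the grasp point (between the pads) lies 2 mm behind it (robot.tips_ahead is the distance from the TCP to the fingertips, in mm); z points along the fingers, y is the line along which they close (so a half turn about z gives the same grasp; the last joint's range is limited). The gripper opens to 93 mm and grips with 3 to 60 N. Pads are 15 mm wide; open, the fingers measure 128 mm over their backs; the gripper's body (75 mm by 188 mm) begins 65 mm behind the grasp point.
Start: joints at [1.283, 0.116, 1.442, -0, 1.584, -0.038], TCP at [166.875, 654.053, 235.646] pointing down, gripper open.
Joint ranges: [-2.83, 2.83], [-0.83, 2.19], [0.07, 2.5], [-1.14, 4.28], [0.01, 3], [-2.97, 2.97]. Speed limits (rad/s): [1.89, 1.89, 2.22, 3.14, 3.14, 3.14].

INTERFACE

Orientations are given as [roll, pitch, yaw] about the fixed x, y, z axes, in that order (R = Rz(yaw) Ry(pitch) Rx(roll)).
In Python, from bench import robot, imaging, models gives the robot as it stands. The module is installed in compiled form; this text tells all that it offers.
- The arm moves only by the shell command python3 -m pendant [FORCE], which reads ROWS from standard input. ROWS is a JSON list of rows, 1 to 8 of them, each of 7 numbers: a rotation vector rx, ry, rz in rad, then dx, dy, dz in mm, then the finger opening in mm; each row shifts and turns the commanded pose from where the row before left it, along the tool's axes as they then stand; what a row does not reach is not made up. A row lasts 1/12 s, in which the tool goes at most 41.7 mm and 0.125 rad, less where a joint would pass 70% of its speed; a pose out of reach is approached as far as the arm can. The fingers move at their own pace and stop on an object; FORCE is the grip in N (left out, the last holds). Time passes only in rows, so rows that do not move let the fingers close. It prints the time, the measured TCP pose, the force, the opening and the grip force at its end. Input that does not fit is refused with a message, and nothing moves.
- robot.get_obs(): the state, without advancing time (a new reading comes with each control period).
- imaging.capture(name): name is "scene" or "top"; returns (picture, depth): 420x560x3 uint8, red, green, blue; 420x560 float32, mm along the optical axis (not along the pixel's ray), 0 where there is no reading.
- imaging.camera_info(name): a dict with "vertical_fov" (degrees; the focal length in pixels is half the picture's height over the tangent of half this angle, whatever the lens; pixels are square), "cx", "cy" (the principal point, pixels), "R" (3x3) and "t" (3): a world point X has camera coordinates R X + t. Camera axes: x right, y down, z forward; pixel columns grow to the right and rows downward; lengths in mm; the calibration is good to about 2 mm. A picture is of the moment at which its call begins. camera_info takes no time and is no camera call.
- robot.hand_in(): hands the job in; it is judged then, once.
Trained networks look in the newest picture that a camera, given by its name, has taken for a name from the list of things; names that differ only in an ending like _2 or _b are one class to them, and where a whole thing is asked for, a point or a joint stands for the part that bears it (a point fixed in the world has none). Each returns a list of dicts, best first, with "confidence" (0 to 1); they miss things now and then, are a little off and sometimes report something else, mostly with a low value. They report only what shows in the picture. A call takes as long as a camera call.
- models.masks_of(target, camera): "mask" (420x560 bool, what is visible of it) and "location" ([column, row] in pixels, amid what is visible of it).
- models.mark_of(target, camera): "location" ([column, row] in pixels: a listed point, or the origin of a listed thing).
The state is a dict: "t": time; "joints": joint angles; "joint_vel": joint speeds; "tau": joint torques, N m; "eef_pos": TCP position; "orientation": TCP orientation; "ft_force": force on the tool from outside, world axes, zero at the start; "wrist_torque": the same for the moment, N m; "gripper_width": finger opening in mm; "grasp_force": force on a finger pad.
Only numpy, scipy, OpenCV 4.12 (cv2) and the standard library are available. Lean on these libraries where they do the work, as an engineer would, in place of code of your own. Each camera call takes 0.05 s, during which the arm holds its last target. There are 200 camera calls.

TASK

Fold both flaps of the carton back outwards, past upright, take out the spirit level and lay it on the tilting platform, upright and lengthwise along it between the fixed feet and the levelling foot. With the level lying there, turn the levelling foot's knob until the bubble stands centred between the rings, then press the level firmly (about a kilogram's weight, no slamming) down on the platform: finish while still pressing, with the bubble centred. Leave everything else on the bench where it stands.

Things in the scene. Friction and masses are not known exactly. Their poses are not given: they have to be found in the camera images.
- carton: open cardboard carton, fixed to the bench, outside 200 mm (its x) by 134 (y) by 60 tall, walls and floor 4 mm; origin: centre of its underside. Two flaps 196 x 60 mm, 3 mm thick, hinged on the top edges of its long sides (y = +-67 mm, z = 60 mm), hinge lines along its x. The spirit level lies in it.
- flap_left (a joint): angle of the flap hinged at carton y = +67 mm: 0 = flat shut over the box, 1.57 = upright, 2.7 = folded right back outside (stop). Starts half raised (0.85 to 1.15), stays where it is left (light hinge friction, about 1 N at its edge). A gap of 54 to 85 mm is left between the flaps' edges.
- flap_right (a joint): the same for the flap hinged at carton y = -67 mm; also grows as it swings outward
- level: loose aluminium spirit level, 160 mm long (its x), 28 wide (y), 40 tall, 0.18 kg, black end caps; origin: centre of its underside. Lower 28 mm: solid bar; above it flat blocks at both ends (35 to 80 mm from the middle, top at 40 mm) and between them a vial along x. Starts flat and upright on the carton's 4 mm floor, roughly along the carton's x.
- vial (a point): centre of the top of the vial: 40 mm above the level's origin; axes as the level's
- bubble (a joint): position (m) of the white bubble along the level's x from the vial's centre, ends at +-0.018. It goes to the higher end, about 0.4 m per rad of slope, and settles in about 1 s. Two black rings at +-10 mm; the bubble is 14 mm long, so it lies between them when within 3 mm of the centre.
- plate: tilting aluminium platform plate 320 x 140 mm, 12 thick, top 56 mm above the bench. Origin on the hinge line over the two fixed feet, on the top face; x along its length towards the levelling foot, y across, z out of the top. It spans x = -20 to 300 mm, y = +-70 mm. It hinges about its y only and starts with the foot's end low by 0.018 to 0.038 rad.
- foot_grip (a point): axis of the levelling foot's black wing knob, 30 mm above the plate at plate x = 265 mm, y = 0; turns with the knob. 40 mm disc 11 mm high with an upright wing on it, 46 mm long (point x), 14 thick (point y), up to 44 mm above the plate. Clockwise from above raises that end of the plate, 0.02 rad per rad of turn; friction 0.12 N m, stays put, also under load; 0.9 to 1.9 rad needed.
- spool: bystander, leave it: grey solder-wire spool, flanged, 48 mm across, 40 mm tall, standing between carton and platform
- flux: bystander, leave it: white round bottle with black cap, 44 mm across, 110 mm tall, behind (far side)
- board: bystander, leave it: green circuit board with components, 86 x 124 mm, up to 18 mm tall, lying flat on the far side
- tray: bystander, leave it: black divided parts tray, 96 x 140 x 35 mm, on the far side
- driver: bystander, leave it: black-handled screwdriver, 160 mm, lying near the robot
- brush: bystander, leave it: wooden-handled brush, 150 mm, lying beyond the spool

How it is judged:
By the outcome, as a careful person would: the job done as asked, in the order asked, and still so for the second after the job is handed in, while the arm keeps its last pose, push and grip.
It also fails if it takes over 72 s, if anything falls off the work surface, if the arm or the gripper's body presses on something with over 40 N, if the wrist force passes 120 N, or if a joint passes its speed limit or range.

## Working session

There is one attempt and no reset: what is moved stays moved. The work goes in short steps, Python scripts to look and compute and a shell command to move; the robot and the scene stay as the last step left them, time stands still between calls to the robot, and variables do not carry over. Pictures are saved under pics/ and viewed, at most 10 in all, crops included, and the job is handed in when it is done.

```bash
mkdir -p pics; cat > h.py <<'E'
import numpy as np, cv2
from bench import robot, imaging, models
def info(c):
    i=imaging.camera_info(c); f=210/np.tan(np.radians(i["vertical_fov"])/2)
    return f,i["cx"],i["cy"],np.array(i["R"]),np.array(i["t"])
def cloud(c,d):
    f,cx,cy,R,t=info(c); v,u=np.mgrid[:420,:560]
    P=np.stack([(u-cx)/f*d,(v-cy)/f*d,d],-1)
    return (P-t)@R
def proj(c,X):
    f,cx,cy,R,t=info(c); p=np.atleast_2d(X)@R.T+t
    return np.c_[p[:,0]/p[:,2]*f+cx,p[:,1]/p[:,2]*f+cy]
def ray(c,uv,z):
    f,cx,cy,R,t=info(c); o=-R.T@t; d=R.T@np.array([(uv[0]-cx)/f,(uv[1]-cy)/f,1])
    return o+d*(z-o[2])/d[2]
E
python3 - <<'E'
from h import *
ims=[]
for c in("top","scene"):
    p,d=imaging.capture(c); np.savez(c,p=p,d=d); cv2.imwrite(f"pics/{c}0.png",p[...,::-1])
    print(c,info(c))
    for n in "carton flap_left flap_right level vial plate foot_grip spool flux".split():
        try:
            m=models.mark_of(n,c); k=models.masks_of(n,c)
            P=cloud(c,d)
            s=[]
            if k:
                q=P[k[0]["mask"]&(d>0)]; s=np.median(q,0).round()
            print(n,[(np.round(x["location"]),round(x["confidence"],2)) for x in m[:2]],k and round(k[0]["confidence"],2),s)
        except Exception as e: print(n,e)
print(robot.get_obs())
E
```

```text
top (np.float64(503.8158359292934), 275.6778392866503, 210.8268817729951, array([[-0.007294  , -0.99994617,  0.00737888],
       [-0.99615576,  0.00662178, -0.08734909],
       [ 0.08729553, -0.00798764, -0.99615043]]), array([ -32.79950961,  561.9000289 , 1253.97031638]))
carton [(array([383., 227.]), 0.77), (array([291., 284.]), 0.22)] 0.84 [ 520. -343.   59.]
flap_left it knows: board, brush, carton, driver, flux, foot_grip, level, plate, spool, tray, vial
flap_right it knows: board, brush, carton, driver, flux, foot_grip, level, plate, spool, tray, vial
level [(array([382., 232.]), 0.82)] 0.67 [ 508. -312.   43.]
vial [(array([387., 229.]), 0.62)] 0.95 [ 511. -313.   43.]
plate [(array([246., 232.]), 0.74)] 0.84 [498. 177.  51.]
foot_grip [(array([136., 238.]), 0.53)] 0.84 [495. 297.  81.]
spool [(array([292., 205.]), 0.82)] 0.7 [579. -83.  40.]
flux [(array([234., 149.]), 0.71)] 0.67 [713.  64.  77.]
scene (np.float64(512.8475383526992), 282.68001476075074, 205.56901319907936, array([[-0.61489833,  0.78860303, -0.00230403],
       [ 0.51470531,  0.39911478, -0.75880553],
       
[... 623 characters left out ...]
.  78.  62.]
{'t': 1.5, 'joints': array([ 1.28316186e+00,  1.16010503e-01,  1.44160817e+00, -3.25474813e-05,
        1.58401369e+00, -3.78246143e-02]), 'joint_vel': array([ 0.00028656,  0.00023548,  0.00204916, -0.0013431 ,  0.00087825,
        0.000648  ]), 'tau': array([ 8.12192229e-04, -7.21005392e+01, -6.22763658e+01,  7.80554255e-02,
        1.84020580e-02,  6.96629809e-05]), 'eef_pos': array([166.90690203, 654.03845271, 235.6339792 ]), 'orientation': array([-3.14155174e+00,  3.10198090e-05,  2.89178237e+00]), 'ft_force': array([-0.65899329, -1.12575619, -0.49418241]), 'wrist_torque': array([-0.02776852, -0.02455365,  0.01742013]), 'grasp_force': 0.0, 'gripper_width': 93.09902176703794}
```

View pics/top0.png

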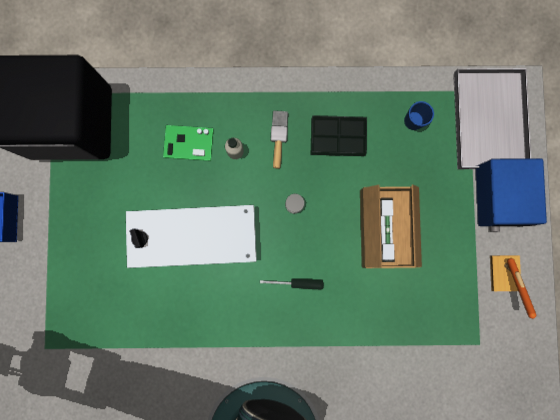

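View pics/scene0.png

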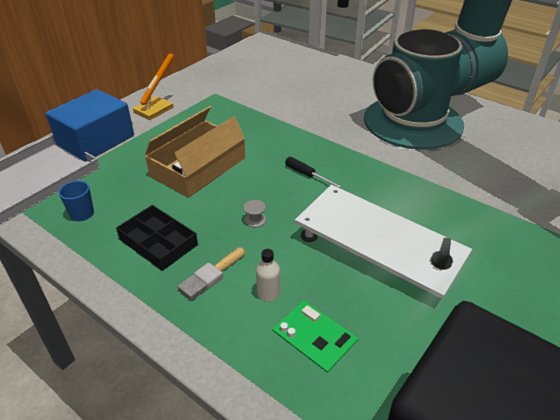

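```bash
cat > m.py <<'E'
from h import *
def rect(P2):
    r=cv2.minAreaRect(P2.astype(np.float32)); return r
z=np.load("top.npz"); p,d=z["p"],z["d"]; P=cloud("top",d)
ok=d>0
def sel(c0,c1,r0,r1):
    m=np.zeros_like(ok); m[r0:r1,c0:c1]=1; return m&ok
# plate: bright
g=p.min(-1)>140
m=sel(115,265,195,275)&g
Q=P[m]; Q=Q[(Q[:,2]>25)&(Q[:,2]<75)]
A=np.c_[Q[:,:2],np.ones(len(Q))]; s=np.linalg.lstsq(A,Q[:,2],rcond=None)[0]; print("plate plane",s,"n",len(Q))
print("plate rect",rect(Q[:,:2]))
m=sel(115,165,220,255); Q=P[m]; pl=Q@np.array([-s[0],-s[1],1])-s[2]
for lo,hi in((5,14),(22,60)):
    W=Q[(pl>lo)&(pl<hi)]; print("knob",lo,len(W),W.mean(0),rect(W[:,:2]) if len(W)>4 else "")
m=sel(350,430,175,280); Q=P[m]
print("carton z hist",np.histogram(Q[:,2],bins=range(-5,130,5)))
T=Q[(Q[:,2]>57)&(Q[:,2]<64)]; print("rim/hinge",rect(T[:,:2]))
for nm,c0,c1 in(("L",360,390),("R",408,424)):
    F=P[sel(c0,c1,195,260)]; F=F[F[:,2]>64]; print(nm,len(F),np.percentile(F,[1,50,99],axis=0).round(1).tolist())
    C=F-F.mean(0); u,S,v=np.linalg.svd(C,full_matrices=False); print(F.mean(0),S,v[2])
# level
m=sel(375,400,190,268)
G=m&(p.min(-1)>120); Q=P[G]; Q=Q[(Q[:,2]>20)&(Q[:,2]<60)]; print("level",len(Q),np.median(Q[:,2]),rect(Q[:,:2]))
lm=models.masks_of
E
python3 m.py
python3 - <<'E'
import cv2
a=cv2.imread('pics/top0.png')
x=cv2.resize(a[175:280,345:435],None,fx=5,fy=5); y=cv2.resize(a[195:275,115:170],None,fx=5,fy=5)
import numpy as np
o=np.zeros((525,735,3),np.uint8); o[:,:450]=x; o[:400,455:730]=y; cv2.imwrite('pics/c1.png',o)
E
```

```text
plate plane [ 2.19479369e-03 -3.82369186e-02  5.64777472e+01] n 6906
plate rect ((499.4693908691406, 177.10736083984375), (140.15184020996094, 320.5756530761719), 2.3118045330047607)
knob 5 109 [496.81190539 289.67588889  55.56673096] ((496.19549560546875, 284.9270324707031), (81.59161376953125, 92.16776275634766), 1.8737921714782715)
knob 22 154 [494.14547434 300.51571679  86.68688619] ((494.12445068359375, 302.0391845703125), (45.94515609741211, 15.127073287963867), 20.16304588317871)
carton z hist (array([1278, 2899,  861,  108,   64,   48,   92,  179,  126,  328,  217,
         27,   73,  155,  164,  159,  159,  162,  176,  153,  176,  179,
        177,  262,   90,    2]), array([ -5,   0,   5,  10,  15,  20,  25,  30,  35,  40,  45,  50,  55,
        60,  65,  70,  75,  80,  85,  90,  95, 100, 105, 110, 115, 120,
       125]))
rim/hinge ((518.392822265625, -321.87982177734375), (200.34364318847656, 140.2436981201172), 0.38773447275161743)
L 1044 [[438.8, -281.6, 64.7], [515.2, -267.7, 91.9], [592.4, -252.4, 117.7]]
[ 515.35824605 -267.38501557   91.49557812] [1457.04369753  564.41062747   47.96432307] [-0.00291244  0.88766834  0.46047415]
R 458 [[438.1, -389.2, 65.5], [513.5, -372.0, 95.1], [591.6, -358.8, 116.4]]
[ 514.34474063 -372.57827369   93.80767234] [963.94263483 395.84564691  18.18145427] [-0.00406071  0.85952895 -0.51107093]
level 547 42.87430111409739 ((511.78350830078125, -315.4731140136719), (147.884033203125, 29.678720474243164), 0.418466717004776)
```

View pics/c1.png

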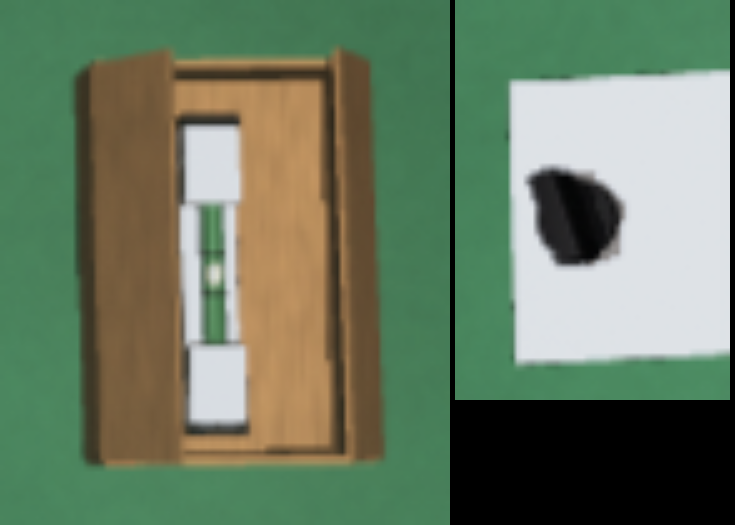

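```bash
echo '[[0,0,0.12,0,0,0,0],[0,0,0.12,0,0,0,0],[0,0,0.12,0,0,0,0],[0,0,0.12,0,0,0,0],[0,0,0.12,0,0,0,0],[0,0,0.12,0,0,0,0],[0,0,0.12,0,0,0,0],[0,0,0.12,0,0,0,0]]' | python3 -m pendant 10; echo '[[0,0,0.12,0,0,0,0],[0,0,0.12,0,0,0,0],[0,0,0.121,0,0,0,0],[0,0,0,-25,30,0,0],[0,0,0,-25,30,0,0],[0,0,0,-25,30,0,0],[0,0,0,-25,30,0,0],[0,0,0,-25,30,0,0]]' | python3 -m pendant 
python3 - <<'E'
from h import *
z=np.load("top.npz"); P=cloud("top",z["d"])
for r in (165,185,205,220): print([P[r,c].round().tolist() for c in range(470,500,6)])
E
```

```text
t: 2.17
eef_pos: [166.9, 654.0, 235.6]
orientation: [-3.142, 0.0, 1.926]
ft_force: [0.3, -0.1, 0.7]
gripper_width: 44.2
grasp_force: 0.0
t: 2.83
eef_pos: [317.9, 527.7, 235.8]
orientation: [3.141, -0.0, 1.571]
ft_force: [0.0, 0.8, -0.2]
gripper_width: 0.3
grasp_force: 0.0
[[680.0, -545.0, 3.0], [678.0, -556.0, 14.0], [672.0, -557.0, 49.0], [665.0, -555.0, 88.0], [663.0, -564.0, 100.0]]
[[628.0, -545.0, -3.0], [627.0, -556.0, 10.0], [621.0, -555.0, 48.0], [617.0, -556.0, 81.0], [614.0, -561.0, 102.0]]
[[575.0, -541.0, 2.0], [575.0, -557.0, 1.0], [572.0, -556.0, 39.0], [568.0, -556.0, 75.0], [566.0, -560.0, 99.0]]
[[537.0, -541.0, -2.0], [536.0, -555.0, 2.0], [534.0, -556.0, 36.0], [532.0, -556.0, 72.0], [530.0, -559.0, 97.0]]
```

```bash
echo '[[0,0,0,-30,28,0,0],[0,0,0,-30,28,0,0],[0,0,0,-30,28,0,0],[0,0,0,-30,28,0,0],[0,0,0,-30,28,0,0],[0,0,0,-30,28,0,0],[0,0,0,-30,28,0,0],[0,0,0,-40,0,0,0]]' | python3 -m pendant; echo '[[0,0,0,-40,0,0,0],[0,0,0,-40,0,0,0],[0,0,0,-40,0,0,0],[0,0,0,-40,0,0,0],[0,0,0,-40,0,0,0],[0,0,0,-40,0,0,0],[0,0,0,-40,0,0,0],[0,0,0,-40,0,0,0]]' | python3 -m pendant;echo '[[0,0,0,-40,0,0,0],[0,0,0,-40,0,0,0],[0,0,0,-40,0,0,0],[0,0,0,-40,0,0,0],[0,0,0,-40,0,0,0],[0,0,0,-40,0,0,0],[0,0,0,-35,0,0,0],[0,0,0,0,0,0,0]]' | python3 -m pendant
```

```text
t: 3.5
eef_pos: [515.8, 277.7, 234.7]
orientation: [-3.141, 0.0, 1.57]
ft_force: [1.1, 0.3, -0.5]
gripper_width: 0.3
grasp_force: 0.0
t: 4.17
eef_pos: [512.4, -42.8, 236.0]
orientation: [3.141, 0.0, 1.571]
ft_force: [0.6, 0.4, 0.2]
gripper_width: 0.8
grasp_force: 0.0
t: 4.83
eef_pos: [512.1, -320.9, 234.9]
orientation: [-3.141, 0.001, 1.567]
ft_force: [0.1, 0.2, -0.2]
gripper_width: 0.6
grasp_force: 0.0
```

```bash
echo '[[0,0,0,0,0,33,0],[0,0,0,0,0,33,0],[0,0,0,0,0,33,0],[0,0,0,0,0,31,0],[0,0,0,20,0,0,0],[0,0,0,12,0,0,0],[0,0,0,12,0,0,0],[0,0,0,12,0,0,0]]' | python3 -m pendant; echo '[[0,0,0,12,0,0,0],[0,0,0,12,0,0,0],[0,0,0,12,0,0,0],[0,0,0,12,0,0,0],[0,0,0,12,0,0,0],[0,0,0,0,0,0,0]]' | python3 -m pendant
```

```text
t: 5.5
eef_pos: [513.4, -259.2, 107.0]
orientation: [3.14, 0.001, 1.571]
ft_force: [0.3, -2.2, -1.4]
gripper_width: 0.4
grasp_force: 0.8
t: 6.0
eef_pos: [512.9, -197.8, 105.8]
orientation: [3.141, -0.0, 1.572]
ft_force: [0.8, 0.4, -0.3]
gripper_width: 0.3
grasp_force: 0.2
```

```bash
echo '[[0,0,0,-30,0,0,0],[0,0,0,-40,0,0,0],[0,0,0,-40,0,0,0],[0,0,0,-20,0,0,0],[0,0,0,-14,0,0,0],[0,0,0,-14,0,0,0],[0,0,0,-14,0,0,0],[0,0,0,-14,0,0,0]]' | python3 -m pendant; echo '[[0,0,0,-12,0,0,0],[0,0,0,-12,0,0,0],[0,0,0,-12,0,0,0],[0,0,0,-12,0,0,0],[0,0,0,-12,0,0,0],[0,0,0,0,0,0,0],[0,0,0,0,0,-30,50],[0,0,0,40,0,-20,50]]' | python3 -m pendant
python3 - <<'E'
from h import *
p,d=imaging.capture("top"); np.savez("top",p=p,d=d); P=cloud("top",d)
a=p[170:290,330:450]; cv2.imwrite("pics/t2.png",cv2.resize(a,None,fx=5,fy=5)[...,::-1])
for c in range(340,430,4): print(c,P[188,c].round().tolist(),P[262,c].round().tolist())
E
```

```text
t: 6.67
eef_pos: [513.0, -386.3, 105.6]
orientation: [-3.141, -0.0, 1.572]
ft_force: [-0.1, 2.1, 0.0]
gripper_width: 0.4
grasp_force: 0.8
t: 7.33
eef_pos: [512.3, -412.0, 154.8]
orientation: [-3.141, 0.0, 1.568]
ft_force: [0.9, -1.1, 1.4]
gripper_width: 9.4
grasp_force: 0.0
340 [622.0, -204.0, 2.0] [431.0, -201.0, 3.0]
344 [611.0, -202.0, 87.0] [431.0, -211.0, 2.0]
348 [612.0, -214.0, 77.0] [432.0, -209.0, 86.0]
352 [612.0, -223.0, 77.0] [432.0, -219.0, 79.0]
356 [612.0, -234.0, 73.0] [432.0, -231.0, 69.0]
360 [614.0, -246.0, 63.0] [432.0, -241.0, 68.0]
364 [614.0, -256.0, 62.0] [431.0, -252.0, 61.0]
368 [614.0, -266.0, 61.0] [430.0, -272.0, 8.0]
372 [614.0, -277.0, 55.0] [430.0, -282.0, 5.0]
376 [615.0, -287.0, 53.0] [430.0, -292.0, 6.0]
380 [614.0, -296.0, 56.0] [430.0, -303.0, 3.0]
384 [614.0, -307.0, 55.0] [430.0, -314.0, 0.0]
388 [614.0, -317.0, 54.0] [430.0, -324.0, 2.0]
392 [614.0, -327.0, 56.0] [430.0, -335.0, -2.0]
396 [615.0, -338.0, 50.0] [430.0, -344.0, 3.0]
400 [615.0, -348.0, 50.0] [430.0, -355.0, 2.0]
404 [615.0, -359.0, 48.0] [430.0, -363.0, 8.0]
408 [614.0, -367.0, 53.0] [437.0, -257.0, 442.0]
412 [615.0, -379.0, 48.0] [437.0, -256.0, 470.0]
416 [613.0, -384.0, 63.0] [437.0, -257.0, 490.0]
420 [613.0, -395.0, 60.0] [437.0, -262.0, 494.0]
424 [612.0, -403.0, 67.0] [437.0, -267.0, 499.0]
428 [611.0, -412.0, 71.0] [437.0, -274.0, 497.0]
```

View pics/t2.png

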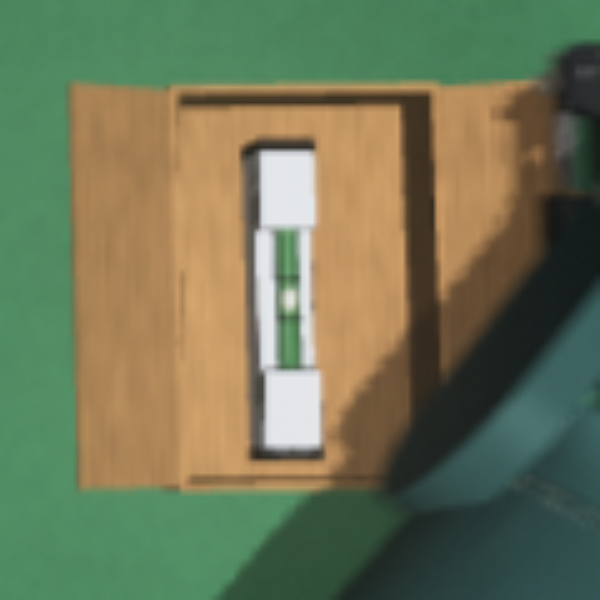

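```bash
python3 - <<'E'
from h import *
def R(c,r): return ray("top",(330+c/5,170+r/5),44).round(1)
for q in [(287,150),(315,150),(260,150),(322,450),(264,450),(289,298)]: print(q,R(*q))
m=models.mark_of("vial","top"); print([(x["confidence"],ray("top",x["location"],44).round(1)) for x in m[:2]])
o=robot.get_obs(); print(o["eef_pos"].round(1),o["orientation"].round(4),o["joints"].round(2),o["gripper_width"])
E
```

```text
(287, 150) [ 585.4 -317.    44. ]
(315, 150) [ 585.3 -331.1   44. ]
(260, 150) [ 585.5 -303.4   44. ]
(322, 450) [ 435.5 -330.4   44. ]
(264, 450) [ 435.7 -301.6   44. ]
(289, 298) [ 511.1 -316.    44. ]
[(0.85, array([ 513.4, -307.3,   44. ]))]
[ 514.  -406.7  158.2] [3.1378e+00 2.2000e-03 1.5719e+00] [-0.71  0.1   1.58  0.    1.45 -0.71] 17.424754015126112
```

```bash
echo '[[0,0,0,30,0,0,52],[0,0,0,30,-1,0,52],[0,0,0,30,-2,0,52],[0,0,0.121,0,0,0,52],[0,0,0.121,0,0,0,52],[0,0,0.121,0,0,0,52],[0,0,0.121,0,0,0,52],[0,0,0.121,0,0,0,52]]' | python3 -m pendant; echo '[[0,0,0.121,0,0,0,52],[0,0,0.121,0,0,0,52],[0,0,0.121,0,0,0,52],[0,0,0.121,0,0,0,52],[0,0,0.121,0,0,0,52],[0,0,0.121,0,0,0,52],[0,0,0.121,0,0,0,52],[0,0,0.119,0,0,0,52]]' | python3 -m pendant; echo '[[0,0,0,0,0,0,52]]' | python3 -m pendant
```

```text
t: 8.1
eef_pos: [509.8, -318.5, 154.0]
orientation: [-3.141, 0.0, 0.96]
ft_force: [0.0, 0.0, 0.0]
gripper_width: 51.8
grasp_force: 0.0
t: 8.77
eef_pos: [509.8, -318.6, 153.9]
orientation: [-3.141, 0.0, -0.006]
ft_force: [-0.9, -0.5, 0.3]
gripper_width: 51.8
grasp_force: 0.0
t: 8.85
eef_pos: [509.8, -318.6, 153.9]
orientation: [-3.141, 0.0, -0.006]
ft_force: [-0.2, -0.1, 0.3]
gripper_width: 52.0
grasp_force: 0.0
```

```bash
echo '[[0,0,0,0.8,-2,30,52],[0,0,0,0,0,30,52],[0,0,0,0,0,30,52],[0,0,0,0,0,20,52],[0,0,0,0,0,12,52],[0,0,0,0,0,4,52],[0,0,0,0,0,0,20],[0,0,0,0,0,0,20]]' | python3 -m pendant 20; echo '[[0,0,0,0,0,0,20],[0,0,0,0,0,0,20],[0,0,0,0,0,0,20],[0,0,0,0,0,0,20]]' | python3 -m pendant
```

```text
t: 9.52
eef_pos: [511.2, -317.0, 29.5]
orientation: [3.141, -0.001, 0.001]
ft_force: [1.0, -0.1, -0.2]
gripper_width: 43.2
grasp_force: 0.0
t: 9.85
eef_pos: [511.2, -316.9, 29.6]
orientation: [3.141, -0.002, 0.0]
ft_force: [-0.8, 2.7, 7.3]
gripper_width: 28.2
grasp_force: 20.0
```

```bash
echo '[[0,0,0,0,0,-10,20],[0,0,0,0,0,-30,20],[0,0,0,0,0,-30,20],[0,0,0,0,0,-30,20],[0,0,0,0,0,-30,20],[0,0,0,-3,-30,0,20],[0,0,0,-3,-36,0,20],[0,0,0,-3,-36,0,20]]' | python3 -m pendant; echo '[[0,0,0,-2,-36,0,20],[0,0,0,0,-36,0,20],[0,0,0,0,-36,0,20],[0,0,0,0,-36,0,20],[0,0,0,0,-36,0,20],[0,0,0,0,-36,0,20],[0,0,0,0,-36,0,20],[0,0,0,0,-36,0,20]]' | python3 -m pendant;echo '[[0,0,0,0,-36,0,20],[0,0,0,0,-36,0,20],[0,0,0,0,-12,0,20],[0,0,-0.124,0,0,0,20],[0,0,-0.124,0,0,0,20],[0,0,-0.124,0,0,0,20],[0,0,-0.124,0,0,0,20],[0,0,-0.124,0,0,0,20]]' | python3 -m pendant; echo '[[0,0,-0.124,0,0,0,20],[0,0,-0.124,0,0,0,20],[0,0,-0.124,0,0,0,20],[0,0,-0.124,0,0,0,20],[0,0,-0.124,0,0,0,20],[0,0,-0.124,0,0,0,20],[0,0,-0.124,0,0,0,20],[0,0,-0.123,0,0,0,20]]' | python3 -m pendant
```

```text
t: 10.52
eef_pos: [501.3, -214.0, 159.4]
orientation: [3.141, -0.001, -0.002]
ft_force: [1.7, -0.4, -2.7]
gripper_width: 27.9
grasp_force: 20.0
t: 11.18
eef_pos: [499.3, 75.0, 159.3]
orientation: [3.142, -0.001, -0.0]
ft_force: [-0.3, -0.4, -1.4]
gripper_width: 27.7
grasp_force: 20.0
t: 11.85
eef_pos: [499.7, 157.0, 158.9]
orientation: [3.141, -0.0, 0.626]
ft_force: [-0.5, 0.9, -2.0]
gripper_width: 27.6
grasp_force: 20.0
t: 12.52
eef_pos: [499.7, 156.9, 158.9]
orientation: [3.141, 0.0, 1.617]
ft_force: [0.2, 0.3, -1.9]
gripper_width: 27.7
grasp_force: 20.0
```

```bash
echo '[[0,-0.038,0,0,0,0,20],[0,0,0,0,0,30,20],[0,0,0,0,0,24,20],[0,0,0,0,0,14,20],[0,0,0,0,0,6,20],[0,0,0,0,0,4,20],[0,0,0,0,0,2,20],[0,0,0,0,0,0,20]]' | python3 -m pendant
```

```text
t: 13.18
eef_pos: [500.3, 154.3, 79.2]
orientation: [3.141, 0.038, 1.611]
ft_force: [-0.1, 0.3, -2.8]
gripper_width: 28.4
grasp_force: 20.0
```

```bash
echo '[[0,0,0,0,0,0.8,20],[0,0,0,0,0,0,20]]' | python3 -m pendant; echo '[[0,0,0,0,0,0.8,20],[0,0,0,0,0,0,20]]' | python3 -m pendant
```

```text
t: 13.35
eef_pos: [500.3, 154.4, 78.3]
orientation: [3.14, 0.038, 1.611]
ft_force: [-0.3, -0.1, -1.8]
gripper_width: 28.0
grasp_force: 20.0
t: 13.52
eef_pos: [500.1, 154.3, 77.2]
orientation: [3.141, 0.038, 1.611]
ft_force: [1.5, -0.1, -0.9]
gripper_width: 27.6
grasp_force: 20.0
```

```bash
echo '[[0,0,0,0,0,0.6,20],[0,0,0,0,0,0,20],[0,0,0,0,0,0,20]]' | python3 -m pendant; echo '[[0,0,0,0,0,0,50],[0,0,0,0,0,0,50],[0,0,0,0,0,0,50],[0,0,0,0,0,0,50],[0,0,0,0,0,-20,50],[0,0.038,0,0,0,-30,50],[0,0,0,0,0,-30,40],[0,0,0,0,0,-30,40]]' | python3 -m pendant; echo '[[0,0,0,0,0,-30,40],[0,0,0,36,0,0,40],[0,0,0,36,0,0,40],[0,0,0,36,0,0,40],[0,0,0,36,0,0,40],[0,0,0,0,0,0,40]]' | python3 -m pendant
```

```text
t: 13.77
eef_pos: [500.2, 154.3, 77.2]
orientation: [3.141, 0.038, 1.611]
ft_force: [-3.1, -1.7, 8.7]
gripper_width: 27.8
grasp_force: 20.0
t: 14.43
eef_pos: [499.6, 155.9, 187.3]
orientation: [-3.141, -0.0, 1.61]
ft_force: [0.4, -0.2, 1.0]
gripper_width: 42.0
grasp_force: 0.0
t: 14.93
eef_pos: [493.3, 304.5, 215.6]
orientation: [-3.141, -0.001, 1.614]
ft_force: [0.8, -0.2, -0.3]
gripper_width: 40.1
grasp_force: 0.0
```

```bash
echo '[[0,0,-0.125,0,0,0,40],[0,0,-0.125,0,0,0,40],[0,0,-0.125,0,0,0,40],[0,0,-0.125,0,0,0,40],[0,0,-0.125,0,0,0,40],[0,0,-0.125,0,0,0,40],[0,0,-0.125,0,0,0,40],[0,0,-0.125,0,0,0,40]]' | python3 -m pendant; echo '[[0,0,-0.125,0,0,0,40],[0,0,-0.125,0,0,0,40],[0,0,-0.125,0,0,0,40],[0,0,-0.125,0,0,0,40],[0,0,-0.125,0,0,0,40],[0,0,-0.125,0,0,0,40],[0,0,-0.125,0,0,0,40],[0,0,0,0,0,0,40]]' | python3 -m pendant
python3 - <<'E'
from h import *
p,d=imaging.capture("top"); np.savez("top",p=p,d=d)
cv2.imwrite("pics/t3.png",cv2.resize(p[195:285,100:270],None,fx=4.5,fy=4.5,interpolation=cv2.INTER_CUBIC)[...,::-1])
m=models.mark_of("foot_grip","top"); print([(x["confidence"],ray("top",x["location"],76).round(1)) for x in m[:2]])
o=robot.get_obs(); print(o["eef_pos"].round(1),o["orientation"].round(4),o["joints"].round(2))
E
```

```text
t: 15.6
eef_pos: [494.1, 299.8, 216.0]
orientation: [-3.141, -0.0, 2.617]
ft_force: [0.2, 0.0, 0.2]
gripper_width: 40.1
grasp_force: 0.0
t: 16.27
eef_pos: [494.1, 299.8, 216.0]
orientation: [-3.142, -0.0, -2.791]
ft_force: [0.0, -0.3, -0.0]
gripper_width: 40.2
grasp_force: 0.0
[(0.61, array([491. , 306.2,  76. ]))]
[494.1 299.8 216. ] [-3.1416e+00 -2.0000e-04 -2.8020e+00] [ 0.5  -0.09  1.68 -0.    1.55 -1.41]
```

View pics/t3.png

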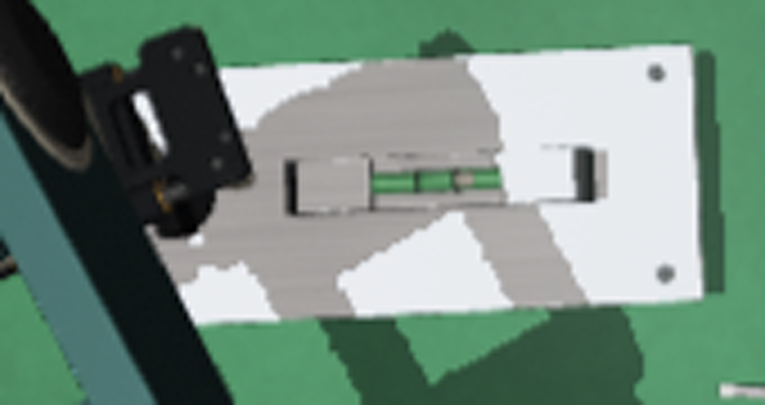

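```bash
echo '[[0,0,0,-0.8,2,30,40],[0,0,0,0,0,35,40],[0,0,0,0,0,35,40],[0,0,0,0,0,20,40],[0,0,0,0,0,12,40],[0,0,0,0,0,5,40],[0,0,0,0,0,0,8],[0,0,0,0,0,0,8]]' | python3 -m pendant 25; echo '[[0,0,0,0,0,0,8],[0,0,0,0,0,0,8],[0,0,0,0,0,0,8]]' | python3 -m pendant
```

```text
t: 17.03
eef_pos: [494.7, 302.4, 80.5]
orientation: [3.141, 0.001, -2.799]
ft_force: [0.4, 0.1, 0.7]
gripper_width: 30.8
grasp_force: 0.0
t: 17.28
eef_pos: [494.4, 303.2, 80.6]
orientation: [3.14, 0.002, -2.798]
ft_force: [-2.0, 4.4, 3.7]
gripper_width: 14.2
grasp_force: 25.0
```

```bash
echo '[[0,0,0.12,0,0,-0.6,8],[0,0,0.12,0,0,-0.6,8],[0,0,0.12,0,0,-0.6,8],[0,0,0.12,0,0,-0.6,8],[0,0,0.12,0,0,-0.6,8],[0,0,0.12,0,0,-0.7,8],[0,0,0.12,0,0,-0.7,8]]' | python3 -m pendant; echo '[[0,0,0.12,0,0,-0.6,8],[0,0,0.12,0,0,-0.7,8],[0,0,0.12,0,0,-0.6,8],[0,0,0.12,0,0,-0.6,8],[0,0,0.12,0,0,-0.6,8],[0,0,0.12,0,0,-0.6,8],[0,0,0.12,0,0,-0.6,8],[0,0,0,0,0,0,8]]' | python3 -m pendant; echo '[[0,0,0,0,0,0,8],[0,0,0,0,0,0,8],[0,0,0,0,0,0,8],[0,0,0,0,0,0,8],[0,0,0,0,0,0,8],[0,0,0,0,0,0,8],[0,0,0,0,0,0,8]]' | python3 -m pendant
cat > b.py <<'E'
from h import *; import sys
p,d=imaging.capture("top"); np.savez("top",p=p,d=d)
P=cloud("top",d)
m=np.zeros((420,560),bool); m[200:275,125:262]=1
Q=P[m&(d>0)&(p.min(-1)>70)]; Q=Q[(Q[:,2]>40)&(Q[:,2]<64)]
for _ in range(3):
    s=np.linalg.lstsq(np.c_[Q[:,:2],np.ones(len(Q))],Q[:,2],rcond=None)[0]
    r=Q[:,2]-Q[:,:2]@s[:2]-s[2]; Q=Q[abs(r)<5]
print("plane",s,len(Q))
cv2.imwrite(sys.argv[1],cv2.resize(p[210:260,150:240],None,fx=8,fy=8,interpolation=cv2.INTER_CUBIC)[...,::-1])
E
python3 b.py pics/t4.png
```

```text
t: 17.87
eef_pos: [494.5, 302.6, 85.0]
orientation: [3.14, 0.001, 2.64]
ft_force: [-2.1, 0.5, 4.7]
gripper_width: 14.0
grasp_force: 25.0
t: 18.53
eef_pos: [494.2, 302.1, 89.4]
orientation: [3.141, 0.0, 1.797]
ft_force: [-6.1, -4.8, 11.1]
gripper_width: 14.0
grasp_force: 25.0
t: 19.12
eef_pos: [494.2, 302.1, 89.4]
orientation: [3.141, 0.0, 1.806]
ft_force: [-6.2, -4.5, 9.8]
gripper_width: 13.7
grasp_force: 25.0
plane [ 1.72366923e-04 -4.57110020e-03  5.62568373e+01] 5155
```

View pics/t4.png

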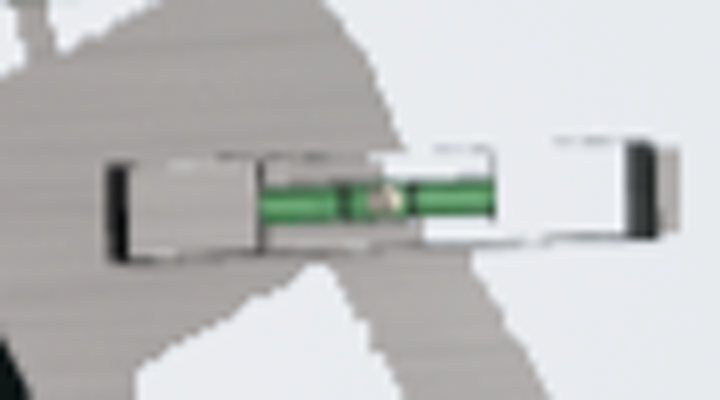

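```bash
echo '[[0,0,0.08,0,0,-0.4,8],[0,0,0.08,0,0,-0.4,8],[0,0,0.09,0,0,-0.5,8],[0,0,0,0,0,0,8],[0,0,0,0,0,0,8],[0,0,0,0,0,0,8],[0,0,0,0,0,0,8],[0,0,0,0,0,0,8]]' | python3 -m pendant; echo '[[0,0,0,0,0,0,8],[0,0,0,0,0,0,8],[0,0,0,0,0,0,8],[0,0,0,0,0,0,8],[0,0,0,0,0,0,8],[0,0,0,0,0,0,8]]' | python3 -m pendant
python3 b.py pics/t5.png
python3 - <<'E'
from h import *
p=np.load("top.npz")["p"].astype(int)
for r in (233,234,235,236): print(r,p[r,180:214,0].tolist())
E
```

```text
t: 19.83
eef_pos: [494.1, 302.0, 90.7]
orientation: [3.141, 0.0, 1.555]
ft_force: [-7.7, -5.9, 10.9]
gripper_width: 13.9
grasp_force: 25.0
t: 20.33
eef_pos: [494.1, 302.0, 90.7]
orientation: [3.141, 0.0, 1.556]
ft_force: [-8.3, -5.7, 10.1]
gripper_width: 13.8
grasp_force: 25.0
plane [-2.81186689e-05 -3.37983886e-04  5.62577828e+01] 5126
233 [175, 177, 94, 105, 113, 113, 98, 95, 95, 97, 97, 86, 69, 55, 79, 95, 115, 114, 139, 99, 90, 54, 67, 77, 79, 76, 74, 76, 78, 79, 79, 73, 222, 233]
234 [174, 174, 94, 69, 69, 70, 71, 73, 74, 75, 75, 77, 55, 51, 85, 128, 145, 148, 155, 114, 108, 77, 100, 112, 113, 113, 112, 112, 113, 113, 106, 83, 222, 233]
235 [174, 173, 105, 104, 108, 108, 108, 108, 108, 100, 98, 97, 68, 62, 92, 146, 155, 155, 150, 105, 97, 68, 87, 96, 98, 98, 97, 97, 96, 98, 94, 75, 222, 233]
236 [172, 172, 100, 88, 93, 92, 92, 91, 93, 88, 88, 86, 61, 49, 77, 106, 115, 116, 111, 83, 76, 50, 66, 74, 75, 73, 75, 86, 86, 86, 86, 83, 222, 233]
```

View pics/t5.png

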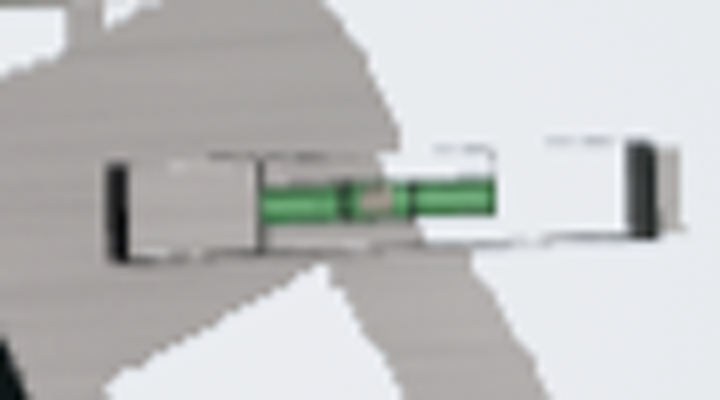

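```bash
echo '[[0,0,0,0,0,0,40],[0,0,0,0,0,0,40],[0,0,0,0,0,0,40],[0,0,0,0,0,0,40],[0,0,0,0,0,-20,40],[0,0,0,0,0,-30,40],[0,0,0,0,0,-30,93],[0,0,0,0,0,0,93]]' | python3 -m pendant
python3 - <<'E'
from h import *
p,d=imaging.capture("top")
for u,v in((196.9,235),(164,236.3),(229,234)): print(ray("top",(u,v),96).round(1))
print([ (x["confidence"],ray("top",x["location"],96).round(1)) for x in models.mark_of("vial","top")[:2]])
o=robot.get_obs(); print(o["eef_pos"].round(1),o["orientation"].round(4),o["joints"].round(2))
E
```

```text
t: 21.05
eef_pos: [495.7, 303.0, 175.3]
orientation: [3.135, -0.004, 1.556]
ft_force: [0.4, 0.5, 1.3]
gripper_width: 48.8
grasp_force: 0.0
[498.8 152.   96. ]
[496.3 230.3  96. ]
[500.7  75.6  96. ]
[(0.8, array([499.8, 155.4,  96. ]))]
[494.6 302.4 170.2] [ 3.1396e+00 -1.1000e-03  1.5558e+00] [ 0.5  -0.07  1.73 -0.    1.47  0.52]
```

```bash
echo '[[0,0,0,-37.5,1.6,0,93],[0,0,0,-37.5,1.6,0,93],[0,0,0,-37.5,1.6,0,93],[0,0,0,-37.5,1.6,0,93],[0,0,0.118,0,0,0,93],[0,0,0.118,0,0,0,93],[0,0,0.118,0,0,0,93],[0,0,0.118,0,0,0,93]]' | python3 -m pendant; echo '[[0,0,0.118,0,0,0,93],[0,0,0.118,0,0,0,93],[0,0,0.118,0,0,0,93],[0,0,0.118,0,0,0,93],[0,0,0.118,0,0,0,93],[0,0,0.118,0,0,0,93],[0,0,0.118,0,0,0,93],[0,0,0.118,0,0,0,93]]' | python3 -m pendant;echo '[[0,0,0.114,0,0,0,93],[0,0,0,0,0,0,93]]' | python3 -m pendant
```

```text
t: 21.82
eef_pos: [497.9, 151.6, 167.7]
orientation: [-3.14, 0.001, 1.077]
ft_force: [0.3, 0.2, 1.0]
gripper_width: 92.8
grasp_force: 0.0
t: 22.48
eef_pos: [497.8, 151.9, 167.6]
orientation: [3.141, 0.002, 0.134]
ft_force: [-0.3, -0.3, 0.8]
gripper_width: 93.3
grasp_force: 0.0
t: 22.65
eef_pos: [497.9, 152.0, 167.7]
orientation: [3.141, 0.002, 0.02]
ft_force: [-0.3, 0.7, -0.2]
gripper_width: 93.0
grasp_force: 0.0
```

```bash
echo '[[0,0,0,1,0,25,93],[0,0,0,0,0,16,93],[0,0,0,0,0,8,93],[0,0,0,0,0,2.5,93],[0,0,0,0,0,0,93],[0,0,0,0,0,0,93]]' | python3 -m pendant; for i in 1 2; do echo '[[0,0,0,0,0,0.5,93],[0,0,0,0,0,0,93]]' | python3 -m pendant|grep -E 'eef|ft'; done
```

```text
t: 23.15
eef_pos: [499.5, 152.2, 118.3]
orientation: [-3.141, -0.001, 0.027]
ft_force: [-0.5, 0.2, 0.6]
gripper_width: 92.8
grasp_force: 0.0
eef_pos: [499.6, 152.2, 117.9]
ft_force: [0.3, 0.6, -0.2]
eef_pos: [499.4, 152.1, 116.9]
ft_force: [0.3, -0.0, -0.1]
```

```bash
echo '[[0,0,0,0,0,0.8,93],[0,0,0,0,0,0.7,93],[0,0,0,0,0,0.5,93],[0,0,0,0,0,0.5,93],[0,0,0,0,0,0,93]]' | python3 -m pendant|grep -E 'eef|ft'; echo '[[0,0,0,0,0,0.4,93],[0,0,0,0,0,0,93],[0,0,0,0,0,0,93]]' | python3 -m pendant|grep -E 'eef|ft'
```

```text
eef_pos: [499.2, 152.1, 113.9]
ft_force: [0.4, 0.2, 0.7]
eef_pos: [499.3, 152.1, 113.7]
ft_force: [-0.8, 0.2, -0.4]
```

```bash
echo '[[0,0,0,0,0,0.3,93],[0,0,0,0,0,0,93],[0,0,0,0,0,0,93]]' | python3 -m pendant|grep -E 'eef|ft'
```

```text
eef_pos: [499.3, 152.1, 113.5]
ft_force: [-0.6, 0.7, 1.1]
```

```bash
echo '[[0,0,0,0,0,0.3,93],[0,0,0,0,0,0,93],[0,0,0,0,0,0,93]]' | python3 -m pendant|grep -E 'eef|ft';  echo '[[0,0,0,0,0,0.2,93],[0,0,0,0,0,0,93],[0,0,0,0,0,0,93]]' | python3 -m pendant|grep -E 'eef|ft'
```

```text
eef_pos: [499.4, 152.1, 113.4]
ft_force: [-2.0, -0.7, 4.7]
eef_pos: [499.4, 152.1, 113.4]
ft_force: [-2.3, -1.6, 6.8]
```

```bash
echo '[[0,0,0,0,0,0.2,93],[0,0,0,0,0,0.2,93],[0,0,0,0,0,0,93],[0,0,0,0,0,0,93],[0,0,0,0,0,0,93],[0,0,0,0,0,0,93],[0,0,0,0,0,0,93],[0,0,0,0,0,0,93]]' | python3 -m pendant|grep -E 'eef|ft|t:'; echo '[[0,0,0,0,0,0,93],[0,0,0,0,0,0,93],[0,0,0,0,0,0,93],[0,0,0,0,0,0,93],[0,0,0,0,0,0,93],[0,0,0,0,0,0,93]]' | python3 -m pendant|grep -E 'eef|ft|t:'
python3 - <<'E'
from h import *
a=[]
for c in("top","scene"):
    p,d=imaging.capture(c)
    if c=="top": a.append(cv2.resize(p[195:275,110:270],(800,400),interpolation=cv2.INTER_CUBIC))
    else:
        x=proj(c,[499,152,96])[0].astype(int); a.append(cv2.resize(p[x[1]-20:x[1]+20,x[0]-80:x[0]+80],(800,200),interpolation=cv2.INTER_CUBIC))
cv2.imwrite("pics/t6.png",np.vstack(a)[...,::-1])
E
```

```text
t: 25.57
eef_pos: [499.5, 152.1, 113.4]
ft_force: [-4.1, -0.7, 9.8]
t: 26.07
eef_pos: [499.5, 152.2, 113.3]
ft_force: [-4.1, -2.9, 10.1]
```

View pics/t6.png

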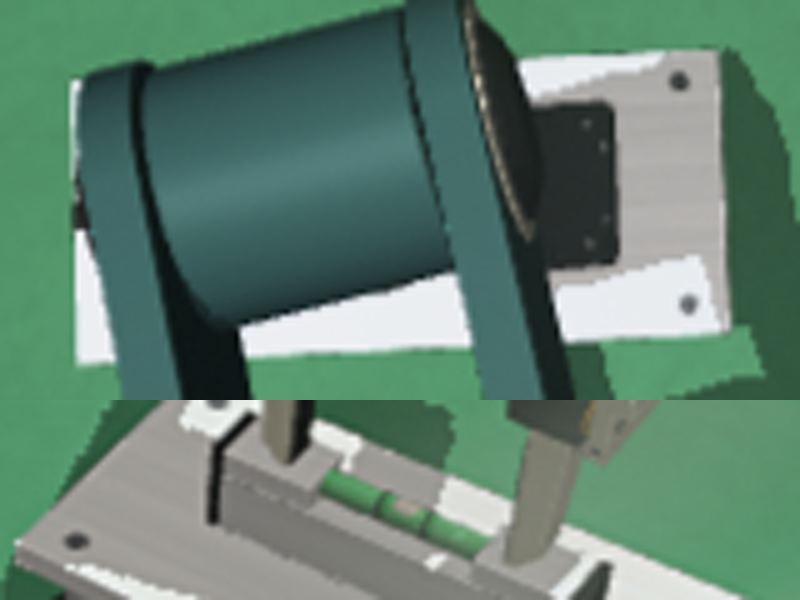

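Both fingertips rest on the end blocks. The bubble, at (405, 507), sits between the rings at about (383, 500) and (428, 520), and the press is 10 N.

```bash
python3 -c "
from bench import robot
print(robot.hand_in())"
```

```text
the job is handed in; nothing more can be done
None
```

The job is handed in at about 26 s: both flaps are folded back, the level lies upright along the platform with its bubble centred, and the gripper is still pressing it down with about 10 N.

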